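# Lift the pan lid and hold it level

## Task

A scoop has been left lying on the lid of the steel pan: take it off and lay it flat on its base, wholly inside the shallow open steel tray, without dropping it. Then lift the lid straight up by its bar handle and hold it still and level, over the middle of the pan and about 10 cm above it, so that the jars inside can be checked; finish while still holding it there. Do not tip the lid on the way, and leave the jar, the small pot and the tape roll between pan and tray where they stand.

Things in the scene. Friction and masses are not known exactly. Their poses are not given: they have to be found in the camera images.
- pan: covered rectangular stainless-steel pan, 265 (x) x 162 (y) mm over its rim, 65 mm high, fixed to the table; origin at the centre of its underside, z up. It stands to the robot's left or right, on the opposite side from the tray. Small white-capped jars stand inside, below the lid
- lid: loose flat steel lid, 0.25 to 0.5 kg, on the pan's rim, turned as the pan is: a plate 263 (x) x 160 (y) x 4 mm, an 8 mm deep block under it sitting loosely inside the pan, a dark bar handle on top. Origin: centre of the plate's underside, 65 mm above the pan's origin; x along the long side and the bar, z up. Its weight is centred under the bar's middle
- lid_handle (a point): middle of the lid's bar handle, 40 mm above the lid's origin. The bar is 110 mm long along the lid's x, 12 mm wide (y) and 12 mm high, on two posts 50 mm either side of the middle; 30 mm of free height under the bar between the posts
- scoop: loose flat-bottomed aluminium scoop, 0.1 to 0.2 kg, 210 mm long, on the lid about 48 mm to the +y side of the bar and parallel to it. Open bowl 100 mm long (x 0 to 100), 56 wide, 40 high; black handle 20 wide, 16 high, x 0 to -110 mm, jutting past the lid's -x end. Origin on the underside, middle of the bowl's back edge; x forward, z up. Balances about 20 mm ahead (+x) of the origin
- scoop_grip (a point): point on the axis of the scoop's handle, 45 mm behind (-x) the scoop's origin and 30 mm above its base: a good place to grip across the handle (20 mm wide)
- scoop_tip (a point): middle of the front edge of the scoop's base, 100 mm ahead (+x) of its origin
- scoop_end (a point): end of the scoop's handle, on its axis, 110 mm behind (-x) the origin and 30 mm above the base
- tray: empty shallow open rectangular stainless-steel tray, 300 (x) x 180 (y) mm, 25 mm high, walls 4 mm and floor 4 mm thick, fixed to the table; origin at the centre of its underside, z up, x along its long side. On the opposite side of the robot from the pan
- jar: bystander: closed glass jar, 64 mm wide, 85 mm high, between pan and tray; origin under its centre
- pot: bystander: small closed steel pot with a black knob, 76 mm wide, 78 mm high over the knob, between pan and tray; origin under its centre
- tape: bystander: roll of brown tape lying flat, 96 mm wide, 45 mm high, beyond the jar; origin under its centre
There are look-alikes about, which are no part of the job. There is more than one size of the scoop; the one meant has the size given above.

How it is judged:
On the way, in this order (a step that is already met when the one before it is completed fails the run):
1. the scoop lies released in the tray, the lid still on the pan (x of scoop_tip in the frame of tray between -0.146 and 0.146 m and y of scoop_tip in the frame of tray between -0.086 and 0.086 m and x of scoop_end in the frame of tray between -0.146 and 0.146 m and y of scoop_end in the frame of tray between -0.086 and 0.086 m and z of scoop_tip in the frame of tray below 0.02 m and z of scoop_end in the frame of tray below 0.05 m and angle between scoop's own z axis and vertical below 0.2 rad and contact force between scoop and the fingers below 0.1 N and linear speed of scoop below 0.03 m/s and z of lid in the frame of pan below 0.075 m), for 0.2 s.
2. the lid is held level and clear above the pan (z of lid in the frame of pan between 0.125 and 0.235 m and horizontal distance between lid and pan below 0.05 m and angle between lid's own z axis and vertical below 0.12 rad and contact force between lid and the fingers above 1 N and contact force between lid and pan below 0.1 N and contact force between lid and scoop below 0.1 N and linear speed of lid below 0.03 m/s and angular speed of lid below 0.15 rad/s), for 0.2 s.
At the end, for the whole second after the job is handed in: The gripper holds the lid, level within 0.12 rad, still, within 50 mm of the pan's centre sideways, 60 to 170 mm above its place on the rim, touching neither pan nor scoop; the scoop lies flat on its base (within 0.2 rad), wholly inside the tray, released and at rest (all of step 2 and x of scoop_tip in the frame of tray between -0.146 and 0.146 m and y of scoop_tip in the frame of tray between -0.086 and 0.086 m and x of scoop_end in the frame of tray between -0.146 and 0.146 m and y of scoop_end in the frame of tray between -0.086 and 0.086 m and z of scoop_tip in the frame of tray below 0.02 m and z of scoop_end in the frame of tray below 0.05 m and angle between scoop's own z axis and vertical below 0.2 rad and contact force between scoop and the fingers below 0.1 N and linear speed of scoop below 0.03 m/s); the arm keeps its last pose, push and grip.
It fails at once if the lid tipped by more than 0.35 rad (angle between lid's own z axis and vertical above 0.35 rad).
It fails at once if the lid lifted with the scoop on it (z of lid in the frame of pan above 0.085 m and contact force between lid and scoop above 0.1 N).
It fails at once if the scoop dropped (falling freely faster than 0.9 m/s) (contact force between scoop and the fingers below 0.05 N and linear speed of scoop above 0.9 m/s).
It fails at once if the jar, the pot or the tape roll moved by more than 30 mm (distance of any of jar, pot, tape from where it was at the start of the episode above 0.03 m).
It also fails if it takes over 51 s, if anything falls off the work surface, if the arm or the gripper's body presses on something with over 40 N, if the wrist force passes 120 N, or if a joint passes its speed limit or range.

## Robot

A 6-joint arm with a two-finger parallel gripper is mounted at the origin on the work surface. World frame = base frame: x ahead of the robot, y to its left, z up, the work surface at z = 0. Lengths are in m, angles in rad, forces in N, time in s.
With the tool pointing down it reaches from about 0.425 to 0.95 m from the base axis. Payload 3.5 kg.
Tool frame: the origin (TCP) lies midway between the tips of the shut fingers; the grasp point (between the pads) lies 19 mm behind it; z points along the fingers, y is the line along which they close (so a half turn about z gives the same grasp; the last joint's range is limited). The gripper opens to 85 mm and grips with 20 to 120 N. Pads are 22 mm wide; open, the fingers measure 114 mm over their backs; the gripper's body (76 mm by 85 mm) begins 54 mm behind the grasp point. The pads swing forward as they close: fully open they stand 13 mm farther back than shut.
Start: joints at [-1.359, 0.286, 1.577, -0, 1.279, -0.15], TCP at [0.239, -0.631, 0.201] pointing down, gripper open.
Joint ranges: [-2.77, 2.77], [-0.9, 2.22], [0.21, 2.48], [-1.53, 4.67], [0.24, 2.81], [-2.84, 2.84]. Speed limits (rad/s): [2.79, 2.79, 3.14, 3.14, 3.14, 3.14].

## Interface

Orientations are given as a unit quaternion [x, y, z, w].
In Python, from plant import ctrl, cams, order gives the robot as it stands.
- The arm moves only by the tool move_arm, never from a script. Its argument "plan" is one flat list of numbers, 7 for each row, row after row: the shift along the world's x, y, z in mm, then the turn, a rotation vector about the world's x, y, z in degrees, then the finger opening in mm, from 0 to 85.4. A call has 1 to 12 rows; each row shifts and turns the commanded pose from where the row before left it; what a row does not reach is not made up. A row lasts 1/10 s, in which the tool goes at most 50 mm and 8.59 degrees, less where a joint would pass 70% of its speed; a pose out of reach is approached as far as the arm can. A call is refused whole if a number of a shift passes 50 or a number of a turn 8.59, either way. A call with a gripper value outside its range is refused whole. The fingers move at their own pace and stop on an object; "newtons" is the grip in N (left out, the last holds). Time passes only in rows, so rows that do not move let the fingers close. It gives the time, the measured TCP pose, the force, the opening and the grip force at its end, in the units of the state.
- ctrl.get_state(): the state, without advancing time (a new reading comes with each control period).
- cams.read_camera(name): name is "scene" or "top" or "wrist"; returns a dict with "color" (420x560x3 uint8, red, green, blue), "fov_y" (degrees; the focal length in pixels is half the picture's height over the tangent of half this angle, whatever the lens; pixels are square), "cx", "cy" (the principal point, pixels), "k1" (the pictures are not rectified: a ray, as slopes to the right and down, at radius r is drawn at 1 + k1 r^2 times it, then the intrinsics apply), "origin" and "orientation" of the camera in the world; the wrist camera has in their place "T_tool_cam" (4x4, takes a point from camera to tool coordinates, whose origin is the TCP and whose axes are the flange's). Camera axes: x right, y up, looking along -z (the intrinsics and any distortion apply to the point x, -y, -z); pixel columns grow to the right and rows downward; lengths in m; the calibration is good to about 2 mm. A picture is of the moment at which its call begins: read the wrist's pose just before it. There is no depth.
- order.sign_off(): hands the job in; it is judged then, once.
The state is a dict: "time": time; "qpos": joint angles; "dq": joint speeds; "joint_efforts": joint torques, N m; "eef_pos": TCP position; "tcp_rot": TCP orientation; "contact_force": force on the tool from outside, world axes, zero at the start; "wrist_torque": the same for the moment, N m; "opening": opening from 0.0 (shut) to 1.0 (fully open); "finger_force": force on a finger pad.
Only numpy, scipy, OpenCV 4.12 (cv2) and the standard library are available. Lean on these libraries where they do the work, as an engineer would, in place of code of your own. Each camera call takes 0.05 s, during which the arm holds its last target. There are 200 camera calls.

## Working session

There is one attempt and no reset: what is moved stays moved. The work goes in short steps, Python scripts to look and compute and a tool call to move; the robot and the scene stay as the last step left them, time stands still between calls to the robot, and variables do not carry over. Pictures are saved under pics/ and viewed, at most 10 in all, crops included, and the job is handed in when it is done.

Besides the shell and the picture viewer there is one more tool, called after "Call:" by a JSON object that holds its "method" and its "body", one argument or row to a line. move_arm: Moves the arm, as the interface text tells. Its arguments: {"type":"object","properties":{"plan":{"type":"array","items":{"type":"number"}},"newtons":{"type":"number"}},"required":["plan"]}

```bash
mkdir -p pics; ls; cat > h.py <<'E'
import numpy as np, cv2, pickle
from scipy.spatial.transform import Rotation as R
def snap(n,fn):
    from plant import cams,ctrl
    s=ctrl.get_state(); c=cams.read_camera(n)
    if n=='wrist':
        T=np.eye(4);T[:3,:3]=R.from_quat(s['tcp_rot']).as_matrix();T[:3,3]=s['eef_pos'];T=T@np.array(c['T_tool_cam'])
        c['o']=T[:3,3];c['M']=T[:3,:3]
    else:
        c['o']=np.array(c['origin']);q=np.array(c['orientation']);c['M']=R.from_quat(q).as_matrix() if q.size==4 else q
    pickle.dump(c,open(f'pics/{fn}.pkl','wb')); return c
def save(c,fn,box=None,k=1):
    im=c['color'][:,:,::-1]
    if box: x0,y0,x1,y1=box; im=im[y0:y1,x0:x1]
    cv2.imwrite(f'pics/{fn}.png',cv2.resize(im,None,fx=k,fy=k,interpolation=cv2.INTER_CUBIC))
def load(fn): return pickle.load(open(f'pics/{fn}.pkl','rb'))
def px2w(c,u,v,z):
    f=210/np.tan(np.radians(c['fov_y'])/2)
    d=np.array([(u-c['cx'])/f,(v-c['cy'])/f]); s=d.copy()
    for _ in range(30): s=d/(1+c['k1']*(s@s))
    r=c['M']@np.array([s[0],-s[1],-1]); return c['o']+r*(z-c['o'][2])/r[2]
def w2px(c,p):
    f=210/np.tan(np.radians(c['fov_y'])/2)
    q=c['M'].T@(np.array(p)-c['o']); s=np.array([q[0],-q[1]])/-q[2]
    return s*(1+c['k1']*(s@s))*f+[c['cx'],c['cy']]
E
python3 - <<'E'
from h import *
for n in('top','scene','wrist'):
    c=snap(n,n+'0'); save(c,n+'0',k=1.42); print(n,c['fov_y'],c['k1'],c['o'].round(3),c['cx'],c['cy'],(-c['M'][:,2]).round(2))
from plant import ctrl; print(ctrl.get_state())
E
```

```text
pics
top 44.82331015303566 -0.01737109501291726 [0.333 0.012 1.392] 284.7762623966512 208.87641234317496 [ 0.1  -0.01 -0.99]
scene 49.07319561031875 -0.01786424954178746 [0.848 0.364 0.962] 283.33051976535836 214.05899198994632 [-0.39 -0.34 -0.86]
wrist 67.33828613003828 0.02205682111174896 [ 0.303 -0.605  0.373] 270.7628432118661 209.11379180464428 [-0.25 -0.09 -0.96]
{'time': 0.15, 'qpos': array([-1.35899898e+00,  2.87014224e-01,  1.57780390e+00, -2.66861945e-05,
        1.27863003e+00, -1.49988396e-01]), 'dq': array([-0.00013809, -0.00203684, -0.00522325, -0.0006736 ,  0.00111528,
        0.00291932]), 'joint_efforts': array([ 1.11659979e-04, -4.06602144e+01, -2.93142736e+01, -2.05998381e-04,
        3.89953813e-03,  1.21916514e-06]), 'eef_pos': array([ 0.2388222 , -0.63074119,  0.19985023]), 'tcp_rot': array([ 9.83682333e-01,  1.79911662e-01, -4.14349777e-05, -9.26910354e-04]), 'contact_force': array([-0.87638731,  0.39187891,  0.96968992]), 'wrist_torque': array([ 0.04756625, -0.03327423, -0.05863566]), 'finger_force': 0.0, 'opening': 0.9962220779318072}
```

View pics/top0.png

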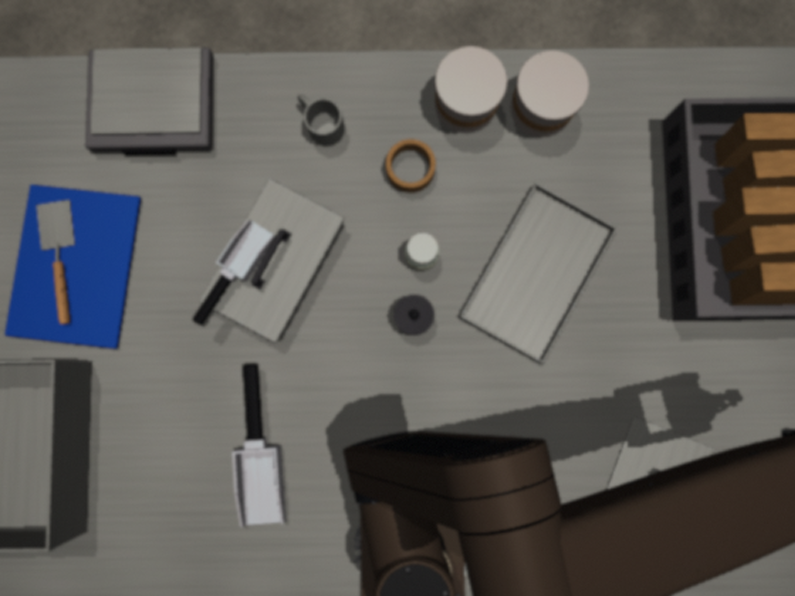

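View pics/scene0.png

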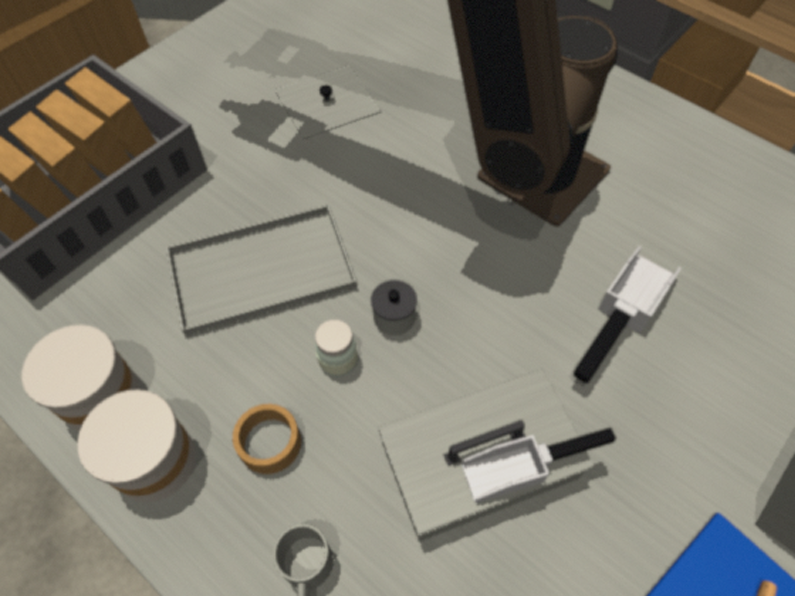

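The top view (796x596, scale 1.42) shows:
- **Pan and lid:** centred about (280,262).
- **Scoop candidates:** the small scoop on the lid at (240,262), a large scoop on the table at (258,450), and a spatula on the blue board at (57,260). I choose the one on the lid.
- **Tray candidates:** the flat open tray at (537,272), a deep open bin at the left edge (20,455), and a brown-block rack at (740,210). I choose (537,272).
- **Bystanders:** jar (422,250), pot (411,315), tape (410,163).

Next, one close crop of the pan and tray.

```bash
python3 - <<'E'
from h import *
c=load('top0'); 
a=c['color'][120:260,130:250,::-1]; b=c['color'][120:260,315:435,::-1]
cv2.imwrite('pics/crop1.png',cv2.resize(np.hstack([a,b]),None,fx=3.3,fy=3.3*1.0,interpolation=cv2.INTER_CUBIC))
# rough
k=1.42
for n,u,v,z in [('jar',422,250,.085),('pot',413,314,.078),('tape',410,165,.045)]: print(n,px2w(c,u/k,v/k,z).round(3))
E
```

```text
jar [ 0.554 -0.029  0.085]
pot [ 0.437 -0.011  0.078]
tape [ 0.725 -0.01   0.045]
```

View pics/crop1.png

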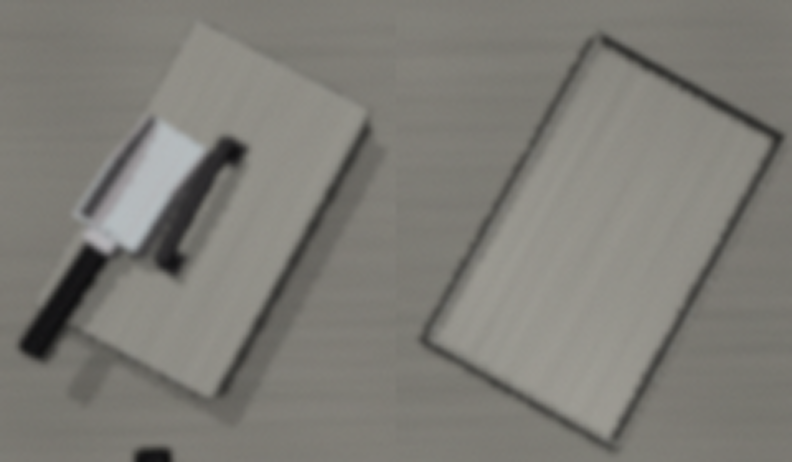

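```bash
python3 - <<'E'
from h import *
c=load('top0')
L=lambda u,v:(130+u/3.3,120+v/3.3); Rr=lambda u,v:(315+(u-396)/3.3,120+v/3.3)
def rect(name,P,z,f):
    W=np.array([px2w(c,*f(*p),z)[:2] for p in P]); print(name,W.round(3).tolist(),'ctr',W.mean(0).round(4),'edges',[round(float(np.linalg.norm(W[i]-W[i-1])),3) for i in range(4)])
    for a,b in((1,2),(0,3)): d=W[a]-W[b]; print(' yaw long',np.degrees(np.arctan2(d[1],d[0])).round(2))
rect('lid',[(200,22),(370,115),(215,397),(40,305)],.069,L)
rect('tray',[(597,35),(781,135),(614,447),(424,340)],.025,Rr)
for n,u,v,z in[('bar+',231,143,.111),('bar-',168,265,.111),('scoop end top',35,350,.107),('handle front',98,245,.107),('bowl back L',77,213,.109),('bowl front L rim',158,120,.109),('handle L edge mid',50,297,.107),('handle R edge mid',79,305,.107)]:
    print(n,px2w(c,*L(u,v),z).round(4))
E
```

```text
lid [[0.693, 0.252], [0.615, 0.115], [0.391, 0.239], [0.466, 0.377]] ctr [0.5414 0.2457] edges [0.26, 0.157, 0.255, 0.158]
 yaw long -28.86
 yaw long -28.94
tray [[0.687, -0.249], [0.6, -0.399], [0.345, -0.252], [0.435, -0.099]] ctr [ 0.5169 -0.2498] edges [0.294, 0.173, 0.295, 0.177]
 yaw long -30.04
 yaw long -30.72
bar+ [0.5856 0.2196 0.111 ]
bar- [0.4912 0.2677 0.111 ]
scoop end top [0.4276 0.3702 0.107 ]
handle front [0.508  0.3227 0.107 ]
bowl back L [0.5329 0.3387 0.109 ]
bowl front L rim [0.605  0.2766 0.109 ]
handle L edge mid [0.4682 0.3592 0.107 ]
handle R edge mid [0.4617 0.3368 0.107 ]
```

Call:
{"method": "move_arm", "body": {
  "plan": [23.4, 40, 0, 0, 0, 5.4, 70, 23.4, 40, 0, 0, 0, 5.4, 70, 23.4, 40, 0, 0, 0, 5.4, 70, 23.4, 40, 0, 0, 0, 5.4, 70, 23.4, 40, 0, 0, 0, 5.4, 70, 23.4, 40, 0, 0, 0, 5.4, 70, 23.4, 40, 0, 0, 0, 5.4, 70, 23.4, 40, 0, 0, 0, 5.4, 70, 23.4, 40, 0, 0, 0, 5.4, 70, 23.4, 40, 0, 0, 0, 5.4, 70, 23.4, 40, 0, 0, 0, 5.4, 70, 23.4, 40, 0, 0, 0, 5.4, 70]
}}

```text
time: 1.35
eef_pos: [0.5202, -0.1494, 0.2008]
tcp_rot: [0.733, 0.68, -0.0, -0.0]
contact_force: [0.3, -0.6, 0.3]
opening: 0.821
finger_force: 0.0
```

Call:
{"method": "move_arm", "body": {
  "plan": [-3, 40.8, 0, 0, 0, 5.4, 70, -3, 40.8, 0, 0, 0, 5.4, 70, -3, 40.8, 0, 0, 0, 5.4, 70, -3, 40.8, 0, 0, 0, 5.4, 70, -3, 40.8, 0, 0, 0, 5.4, 70, -3, 40.8, 0, 0, 0, 5.4, 70, -3, 40.8, 0, 0, 0, 5.4, 70, -3, 40.8, 0, 0, 0, 5.4, 70, -3, 40.8, 0, 0, 0, 5.4, 70, -3, 40.8, 0, 0, 0, 5.4, 70, -3, 40.8, 0, 0, 0, 5.4, 70, 0, 0, 0, 0, 0, 0, 70]
}}

```text
time: 2.55
eef_pos: [0.4855, 0.3014, 0.2006]
tcp_rot: [0.298, 0.954, 0.0, -0.001]
contact_force: [0.2, -0.2, -0.6]
opening: 0.815
finger_force: 0.0
```

```bash
python3 - <<'E'
from h import *
from plant import ctrl
s=ctrl.get_state(); print(s['time'],s['eef_pos'],R.from_quat(s['tcp_rot']).as_matrix().round(3),s['qpos'])
c=snap('wrist','w1'); save(c,'w1',k=1.42); c=snap('top','top1')
E
```

```text
2.55 [0.48552891 0.30138619 0.20055534] [[-0.822  0.569 -0.001]
 [ 0.569  0.822  0.001]
 [ 0.001  0.001 -1.   ]] [ 3.77352180e-01  5.98623709e-02  1.83579502e+00  1.44711635e-03
  1.24617139e+00 -5.88204380e-01]
```

View pics/w1.png

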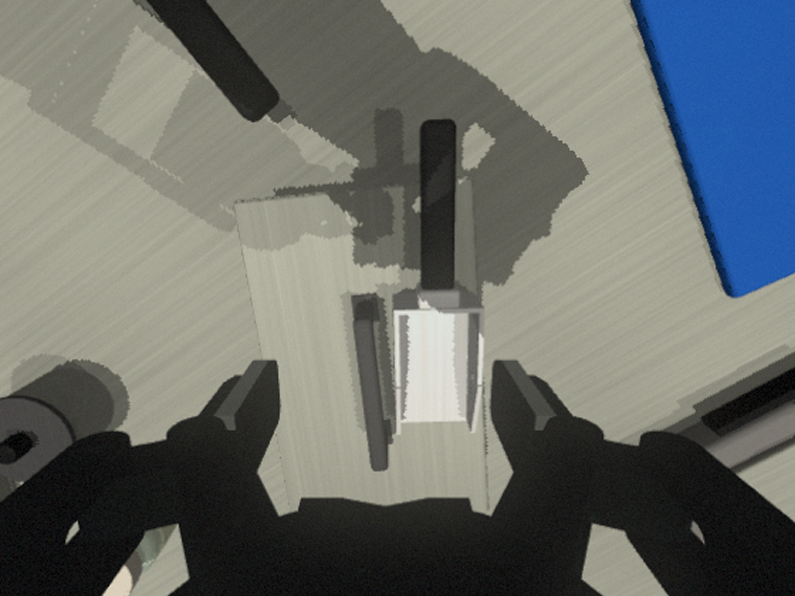

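The wrist view shows the scoop handle from (438,121) to (440,290), the bowl rim corners at (395,309) and (485,309), the bar from (366,318) to (379,470), and the lid corner at (235,203).

```bash
python3 - <<'E'
from h import *
c=load('w1');k=1.42
for n,u,v,z in[('end',438,121,.107),('front',440,290,.107),('edgeL',421,235,.107),('edgeR',456,235,.107),('bowlL',395,309,.109),('bowlR',485,309,.109),('bar-',366,318,.111),('bar+',379,468,.111),('barL',357,330,.111),('barR',378,330,.111),('lidcorner',235,203,.069),('lidleft2',263,360,.069)]: print(n,px2w(c,u/k,v/k,z).round(4))
E
```

```text
end [0.424 0.382 0.107]
front [0.5065 0.3303 0.107 ]
edgeL [0.4715 0.3393 0.107 ]
edgeR [0.4834 0.3565 0.107 ]
bowlL [0.5002 0.3009 0.109 ]
bowlR [0.5319 0.3467 0.109 ]
bar- [0.4943 0.2832 0.111 ]
bar+ [0.5867 0.2286 0.111 ]
barL [0.4975 0.274  0.111 ]
barR [0.505  0.2848 0.111 ]
lidcorner [0.3891 0.2487 0.069 ]
lidleft2 [0.4879 0.193  0.069 ]
```

```bash
python3 - <<'E'
from h import *
c=load('scene0');k=1.42
for n,u,v,z in[('end',613,435,.107),('bar+',452,455,.111),('bar-',520,429,.111),('lid+x-y',380,432,.069),('lid-x-y',543,375,.069),('lid+x+y',421,531,.069)]: print(n,px2w(c,u/k,v/k,z).round(4))
P=[('tr',170,247),('tr',327,209),('tr',356,287),('tr',187,330)]
W=np.array([px2w(c,u/k,v/k,.025) for _,u,v in P]);print(W.round(4),W.mean(0))
for f in('wrist0','w1'):
  c=load(f); print(np.array(c['T_tool_cam']).round(4).tolist())
c=load('top1'); a=c['color'][100:270,100:300,::-1]
b=load('scene0')['color'][240:400,250:450,::-1]; a=a[:160]
cv2.imwrite('pics/cmp.png',cv2.resize(np.hstack([a,b]),None,fx=2,fy=2,interpolation=cv2.INTER_CUBIC))
print(w2px(c,[.4855,.3014,.2006]))
E
```

```text
end [0.43   0.3816 0.107 ]
bar+ [0.5956 0.2322 0.111 ]
bar- [0.5069 0.2802 0.111 ]
lid+x-y [0.6234 0.1265 0.069 ]
lid-x-y [0.3981 0.2532 0.069 ]
lid+x+y [0.6908 0.2585 0.069 ]
[[ 0.5979 -0.3959  0.025 ]
 [ 0.355  -0.2433  0.025 ]
 [ 0.4457 -0.0873  0.025 ]
 [ 0.6872 -0.2418  0.025 ]] [ 0.52147647 -0.24209956  0.025     ]
[[0.0001, 0.9632, 0.2689, 0.0686], [1.0, -0.0003, 0.0007, -0.0016], [0.0007, 0.2689, -0.9632, -0.1737], [0.0, 0.0, 0.0, 1.0]]
[[0.0001, 0.9639, 0.2664, 0.0685], [1.0, -0.0003, 0.0006, 0.0016], [0.0007, 0.2664, -0.9639, -0.1737], [0.0, 0.0, 0.0, 1.0]]
[159.06388587 198.35614741]
```

View pics/cmp.png

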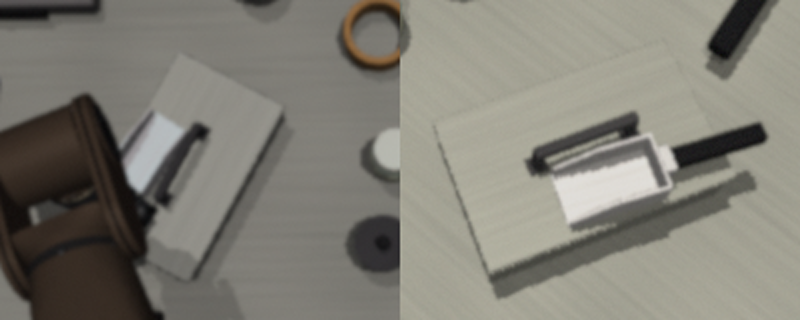

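The top camera reads about 8 mm low in y. The wrist and scene cameras agree with each other, so I grasp by the wrist reading.

Call:
{"method": "move_arm", "body": {
  "plan": [-3.2, 23, 0, 0, 0, 1.5, 65, -3.2, 23, 0, 0, 0, 1.5, 65, 0, 0, -20, 0, 0, 0, 65, 0, 0, -20, 0, 0, 0, 65, 0, 0, 0, 0, 0, 0, 65]
}}

```text
time: 3.15
eef_pos: [0.4785, 0.3412, 0.1573]
tcp_rot: [0.277, 0.961, -0.003, -0.003]
contact_force: [-0.7, -0.6, 0.1]
opening: 0.764
finger_force: 0.0
```

```bash
python3 - <<'E'
from h import *
from plant import ctrl
s=ctrl.get_state(); M=R.from_quat(s['tcp_rot']).as_matrix(); print(s['eef_pos'],np.degrees(np.arctan2(M[1,0],M[0,0])))
c=snap('wrist','w2'); save(c,'w2',k=1.42); print(1.42*w2px(c,s['eef_pos']+[0,0,-.06]), 1.42*w2px(c,s['eef_pos']))
E
```

```text
[0.47854289 0.341197   0.15725509] 147.81166267604556
[382.46575463 304.23952515] [380.83012431 344.56265465]
```

View pics/w2.png

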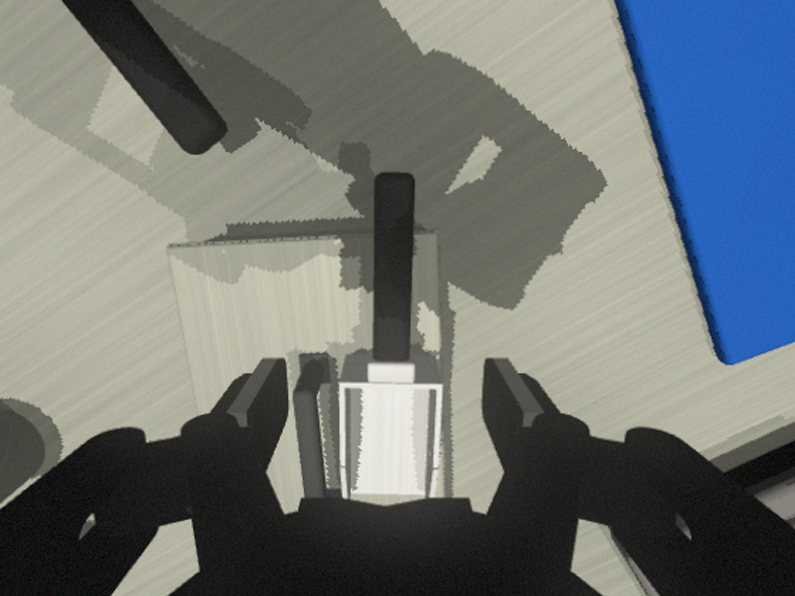

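The handle runs from (394,173) to (392,360), with edges at (375,300) and (412,300). The fingers straddle it nearly centrally.

```bash
python3 - <<'E'
from h import *
from plant import ctrl
c=load('w2');k=1.42
W={n:px2w(c,u/k,v/k,z) for n,u,v,z in[('end',394,173,.107),('front',392,360,.107),('eL',375,300,.107),('eR',412,300,.107),('bL',340,384,.109),('bR',442,384,.109)]}
for n in W: print(n,W[n].round(4))
d=W['front']-W['end'];print(np.linalg.norm(d),np.degrees(np.arctan2(d[1],d[0])),(W['end']+d/np.linalg.norm(d)*.066).round(4)); print(ctrl.get_state()['eef_pos'])
E
```

```text
end [0.4235 0.3826 0.107 ]
front [0.5054 0.3304 0.107 ]
eL [0.4722 0.3407 0.107 ]
eR [0.4824 0.357  0.107 ]
bL [0.5016 0.2995 0.109 ]
bR [0.5309 0.3465 0.109 ]
0.09715134775874212 -32.49521990100727 [0.4792 0.3472 0.107 ]
[0.4795626  0.34177974 0.15918095]
```

Call:
{"method": "move_arm", "body": {
  "plan": [0, 2, -20, 0, 0, 0, 60, 0, 2, -20, 0, 0, 0, 60, 0, 0, -20, 0, 0, 0, 60, 0, 0, -18, 0, 0, 0, 60, 0, 0, 0, 0, 0, 0, 60, 0, 0, 0, 0, 0, 0, 60],
  "newtons": 80
}}

```text
time: 3.8
eef_pos: [0.4812, 0.3473, 0.0842]
tcp_rot: [0.277, 0.961, 0.0, 0.0]
contact_force: [0.3, 0.3, 0.9]
opening: 0.698
finger_force: 0.0
```

Call:
{"method": "move_arm", "body": {
  "plan": [0, 0, 0, 0, 0, 0, 40, 0, 0, 0, 0, 0, 0, 25, 0, 0, 0, 0, 0, 0, 5, 0, 0, 0, 0, 0, 0, 5, 0, 0, 0, 0, 0, 0, 5, 0, 0, 0, 0, 0, 0, 5]
}}

```text
time: 4.4
eef_pos: [0.4803, 0.3476, 0.083]
tcp_rot: [0.276, 0.961, 0.0, 0.0]
contact_force: [-0.6, 0.6, 0.4]
opening: 0.06
finger_force: 0.0
```

```bash
python3 - <<'E'
from h import *
c=snap('wrist','w3'); d=snap('scene','s3')
a=cv2.resize(c['color'][150:,120:440],(400,337)); b=cv2.resize(d['color'][220:420,250:490],(400,333))
cv2.imwrite('pics/v3.png',np.hstack([a[:333],b])[:,:,::-1])
E
```

```text
(no output)
```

View pics/v3.png

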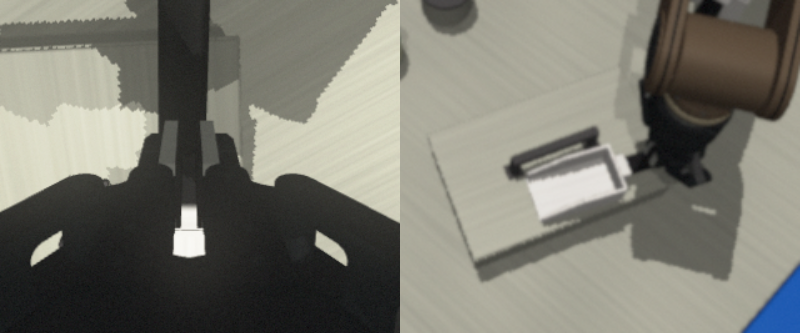

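```bash
python3 - <<'E'
from h import *
from plant import ctrl
s=ctrl.get_state(); print(s['eef_pos'],s['opening'],s['finger_force'],s['contact_force'],s['qpos'])
c=load('w3'); d=load('s3'); s0=load('scene0')
T=s['eef_pos'];u=np.array([.8434,-.5373,0]);n=np.array([.5373,.8434,0])
for z in(.083,.102): 
  p=np.array([*T[:2],z]); print('tcp',z,'w3crop',(w2px(c,p)-[120,150])*[1.25,1.25],'scenecrop',(w2px(d,p)-[250,220])*1.667+[400,0])
for z in(.075,.09,.107):
  print(z,[((w2px(c,np.array([.4235,.3826,z])+u*t+n*q)-[120,150])*1.25).round(0) for t in(.03,.065,.1) for q in(-.01,.01)])
# dark-run widths across handle in w1,w2,w3 raw rows
for f,rows in(('w2',(150,180,210,240)),('w3',(155,175,195,210,225,240,255,270))):
  g=load(f)['color'].mean(2)
  for r in rows: 
    x=np.where(g[r,180:380]<62)[0]+180; sp=np.split(x,np.where(np.diff(x)>1)[0]+1); print(f,r,[(int(a[0]),int(a[-1])) for a in sp if len(a)>2])
g=c['color']; print(g[245,230:310].mean(1).round().astype(int).tolist())
E
```

```text
[0.48029837 0.3475369  0.08289011] 0.059938189492328965 0.0 [ 0.58992915  0.95611005 -0.43350438] [ 4.55362429e-01  2.31747235e-01  1.87251761e+00 -2.45280933e-05
  1.03740970e+00 -5.55777199e-01]
tcp 0.083 w3crop [185.17032359 115.81730124] scenecrop [649.9345827  164.17441044]
tcp 0.102 w3crop [184.78267084 132.34351529] scenecrop [653.46402073 158.88731966]
0.075 [array([162.,  35.]), array([205.,  36.]), array([163., 106.]), array([204., 107.]), array([164., 171.]), array([203., 171.])]
0.09 [array([160.,  42.]), array([207.,  42.]), array([161., 118.]), array([205., 118.]), array([162., 187.]), array([204., 187.])]
0.107 [array([157.,  50.]), array([209.,  50.]), array([158., 133.]), array([207., 134.]), array([159., 208.]), array([205., 208.])]
w2 150 [(263, 290)]
w2 180 [(263, 290)]
w2 210 [(264, 288)]
w2 240 [(264, 267), (285, 287)]
w3 155 [(246, 287)]
w3 175 [(246, 286)]
w3 195 [(247, 286)]
w3 210 [(247, 285)]
w3 225 [(247, 284)]
w3 240 [(247, 284)]
w3 255 [(262, 279)]
w3 270 [(235, 247), (261, 280), (294, 308)]
[213, 214, 218, 218, 215, 214, 218, 194, 186, 186, 185, 180, 178, 179, 179, 181, 129, 69, 47, 48, 48, 47, 47, 48, 50, 46, 45, 40, 48, 44, 43, 46, 47, 44, 41, 41, 40, 39, 43, 40, 38, 42, 39, 40, 41, 44, 42, 36, 41, 36, 40, 40, 38, 35, 37, 120, 137, 138, 137, 142, 139, 139, 140, 136, 135, 136, 138, 135, 137, 137, 138, 136, 137, 138, 139, 140, 140, 140, 137, 139]
```

```bash
python3 - <<'E'
from h import *
c=load('w3')['color'][215:345,205:325]; d=load('s3')['color'][265:365,355:455]
f=lambda a,k:cv2.resize(np.clip(255*(a/255.)**.55,0,255).astype(np.uint8),(400,500) if k else (400,500),interpolation=cv2.INTER_CUBIC)
a=cv2.resize(np.clip(255*(c/255.)**.5,0,255).astype(np.uint8),(400,433),interpolation=cv2.INTER_CUBIC)
b=cv2.resize(np.clip(255*(d/255.)**.5,0,255).astype(np.uint8),(400,400),interpolation=cv2.INTER_CUBIC)
cv2.imwrite('pics/v4.png',np.hstack([a[:400],b])[:,:,::-1])
E
```

```text
(no output)
```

View pics/v4.png

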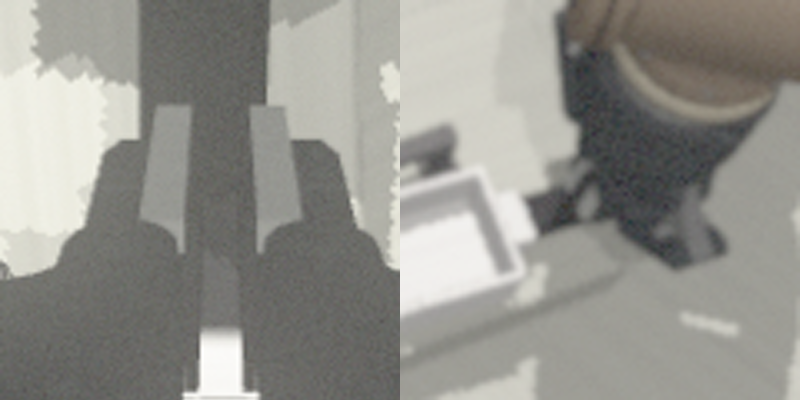

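```bash
python3 - <<'E'
from h import *
from scipy.optimize import least_squares
t=load('top0');s=load('scene0');w1=load('w1');w2=load('w2');k=1.42
L=lambda u,v:(130+u/3.3,120+v/3.3); Rr=lambda u,v:(315+(u-396)/3.3,120+v/3.3); K=lambda u,v:(u/k,v/k)
P={'end':[(t,L(35,350)),(s,K(613,435)),(w1,K(438,121)),(w2,K(394,173))],
'bar+':[(t,L(231,143)),(s,K(452,455)),(w1,K(379,468))],'bar-':[(t,L(168,265)),(s,K(520,429)),(w1,K(366,318))],
'lid-x-y':[(t,L(215,397)),(s,K(543,375)),(w1,K(235,203))],'lid+x-y':[(t,L(370,115)),(s,K(380,432))],
'tr1':[(t,Rr(781,135)),(s,K(170,247))],'tr2':[(t,Rr(614,447)),(s,K(327,209))],'tr3':[(t,Rr(424,340)),(s,K(356,287))],'tr4':[(t,Rr(597,35)),(s,K(187,330))]}
for n,o in P.items():
  def go(o):
    r=least_squares(lambda p:np.concatenate([w2px(c,p)-np.array(q) for c,q in o]),[.5,.1,.1]); return r.x.round(4),np.abs(r.fun).max().round(2)
  print(n,'all',*go(o),'t+s',*go(o[:2]),'w',*(go(o[2:]) if len(o)>3 else ''))
E
```

```text
end all [0.4238 0.3829 0.0929] 3.48 t+s [0.426  0.379  0.0949] 2.14 w [0.4237 0.3828 0.1017] 0.22
bar+ all [0.5917 0.2255 0.1016] 2.16 t+s [0.5889 0.2266 0.0849] 1.06 w
bar- all [0.499  0.2775 0.0876] 1.94 t+s [0.4943 0.276  0.0781] 0.66 w
lid-x-y all [0.3877 0.2447 0.0527] 2.46 t+s [0.3895 0.2473 0.0475] 1.93 w
lid+x-y all [0.6184 0.119  0.0457] 0.76 t+s [0.6184 0.119  0.0457] 0.76 w
tr1 all [ 0.5989 -0.3977  0.0246] 0.71 t+s [ 0.5989 -0.3977  0.0246] 0.71 w
tr2 all [ 0.3455 -0.255   0.0069] 0.0 t+s [ 0.3455 -0.255   0.0069] 0.0 w
tr3 all [ 4.357e-01 -1.002e-01  1.000e-04] 0.44 t+s [ 4.357e-01 -1.002e-01  1.000e-04] 0.44 w
tr4 all [ 0.687  -0.2489  0.0167] 0.86 t+s [ 0.687  -0.2489  0.0167] 0.86 w
```

The shut fingers ended above the handle top without touching it: in the crop they cover the handle's edges, and the grip force is 0. I open, go a little lower and close again.

Call:
{"method": "move_arm", "body": {
  "plan": [0, 0, 0, 0, 0, 0, 55, 0, 0, 0, 0, 0, 0, 55, 0, 0, 0, 0, 0, 0, 55, 0, 0, 0, 0, 0, 0, 55, 0, 0, -5, 0, 0, 0, 55, 0, 0, -5, 0, 0, 0, 55, 0, 0, 0, 0, 0, 0, 55]
}}

```text
time: 5.2
eef_pos: [0.4795, 0.3471, 0.0716]
tcp_rot: [0.276, 0.961, -0.001, -0.001]
contact_force: [0.6, -1.2, -1.1]
opening: 0.646
finger_force: 0.0
```

Call:
{"method": "move_arm", "body": {
  "plan": [0, 0, 0, 0, 0, 0, 35, 0, 0, 0, 0, 0, 0, 20, 0, 0, 0, 0, 0, 0, 12, 0, 0, 0, 0, 0, 0, 12, 0, 0, 0, 0, 0, 0, 12]
}}

```text
time: 5.7
eef_pos: [0.4806, 0.3476, 0.0733]
tcp_rot: [0.276, 0.961, 0.0, 0.0]
contact_force: [-0.4, 0.5, 1.5]
opening: 0.187
finger_force: 77.9
```

Something is gripped at 16 mm, less than the handle's 20 mm, so the pads probably pinch only its top edge. I open and go lower in small steps, watching the force.

Call:
{"method": "move_arm", "body": {
  "plan": [0, 0, 0, 0, 0, 0, 50, 0, 0, 0, 0, 0, 0, 50, 0, 0, 0, 0, 0, 0, 50, 0, 0, -4, 0, 0, 0, 50, 0, 0, -4, 0, 0, 0, 50, 0, 0, -3, 0, 0, 0, 50, 0, 0, 0, 0, 0, 0, 50]
}}

```text
time: 6.4
eef_pos: [0.4798, 0.3472, 0.061]
tcp_rot: [0.276, 0.961, -0.001, -0.001]
contact_force: [-0.0, -0.2, 0.5]
opening: 0.586
finger_force: 0.0
```

Call:
{"method": "move_arm", "body": {
  "plan": [0, 0, 0, 0, 0, 0, 35, 0, 0, 0, 0, 0, 0, 20, 0, 0, 0, 0, 0, 0, 12, 0, 0, 0, 0, 0, 0, 12, 0, 0, 0, 0, 0, 0, 12]
}}

```text
time: 6.9
eef_pos: [0.4806, 0.3476, 0.0623]
tcp_rot: [0.276, 0.961, 0.0, 0.0]
contact_force: [-0.4, 0.0, 0.7]
opening: 0.207
finger_force: 79.7
```

```bash
python3 - <<'E'
from h import *
c=snap('wrist','w5'); d=snap('scene','s5')
a=c['color'][150:345,165:365]; b=d['color'][255:385,315:445]
h=lambda x,w,hh:cv2.resize(np.clip(255*(x/255.)**.6,0,255).astype(np.uint8),(w,hh),interpolation=cv2.INTER_CUBIC)
cv2.imwrite('pics/v5.png',np.hstack([h(a,400,390),h(b,390,390)])[:,:,::-1])
E
```

```text
(no output)
```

View pics/v5.png

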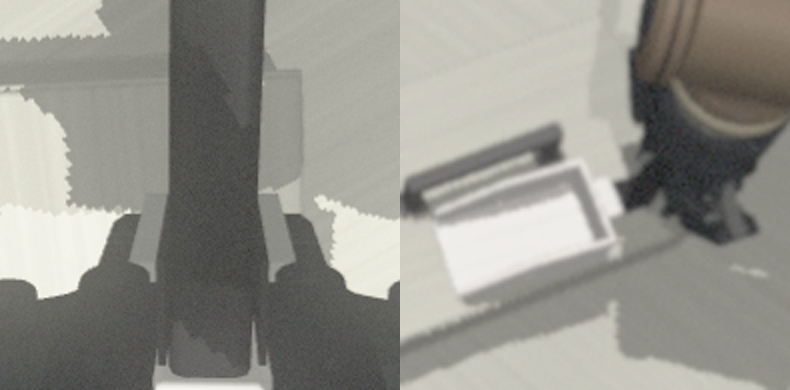

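The pads now flank the handle fully (79.7 N, opening about the handle's width), with the tips clear of the lid. I lift and carry it to above the tray.

Call:
{"method": "move_arm", "body": {
  "plan": [0, 0, 8, 0, 0, 0, 10, 0, 0, 15, 0, 0, 0, 10, 0, 0, 25, 0, 0, 0, 10, 0, 0, 30, 0, 0, 0, 10, 0, 0, 30, 0, 0, 0, 10, 0, 0, 20, 0, 0, 0, 10, 0, 0, 7, 0, 0, 0, 10, 0, 0, 0, 0, 0, 0, 10],
  "newtons": 90
}}

```text
time: 7.8
eef_pos: [0.4808, 0.3479, 0.1986]
tcp_rot: [0.276, 0.961, 0.001, 0.001]
contact_force: [0.1, -0.0, -1.6]
opening: 0.207
finger_force: 90.0
```

Call:
{"method": "move_arm", "body": {
  "plan": [0, -15, 0, 0, 0, 0, 10, 0, -25, 0, 0, 0, 0, 10, 0, -35, 0, 0, 0, 0, 10, 0, -40, 0, 0, 0, 0, 10, 0, -40, 0, 0, 0, 0, 10, 0, -40, 0, 0, 0, 0, 10, 0, -40, 0, 0, 0, 0, 10, 0, -40, 0, 0, 0, 0, 10, 0, -40, 0, 0, 0, 0, 10, 0, -40, 0, 0, 0, 0, 10, 0, -40, 0, 0, 0, 0, 10, 0, -40, 0, 0, 0, 0, 10]
}}

```text
time: 9.0
eef_pos: [0.4782, -0.0893, 0.1948]
tcp_rot: [0.276, 0.961, -0.0, -0.002]
contact_force: [0.9, 0.2, -0.9]
opening: 0.209
finger_force: 90.0
```

Call:
{"method": "move_arm", "body": {
  "plan": [1, -40, 0, 0, 0, 0.5, 10, 1, -40, 0, 0, 0, 0.5, 10, 1, -30, 0, 0, 0, 0.5, 10, 1, -20, 0, 0, 0, 0, 10, 1, -10, 0, 0, 0, 0, 10, 0, 0, 0, 0, 0, 0, 10, 0, 0, 0, 0, 0, 0, 10]
}}

```text
time: 9.7
eef_pos: [0.4846, -0.2266, 0.1959]
tcp_rot: [0.264, 0.965, 0.001, -0.001]
contact_force: [-0.5, -0.8, -2.1]
opening: 0.205
finger_force: 89.9
```

```bash
python3 - <<'E'
from h import *
c=snap('top','t6'); d=snap('scene','s6'); w=snap('wrist','w6')
h=lambda x,w,hh:cv2.resize(x,(w,hh),interpolation=cv2.INTER_CUBIC)
top=np.hstack([h(c['color'][100:280,270:470],400,360),h(d['color'][100:280,90:290],400,360)])
bot=np.hstack([h(w['color'][0:345,60:500],306,240),h(c['color'][110:260,120:280],256,240),h(d['color'][240:400,230:388],237,240)])
print(top.shape,bot.shape); cv2.imwrite('pics/v6.png',np.vstack([top,np.pad(bot,((0,0),(0,800-bot.shape[1]),(0,0)))])[:,:,::-1])
E
```

```text
(360, 800, 3) (240, 799, 3)
```

View pics/v6.png

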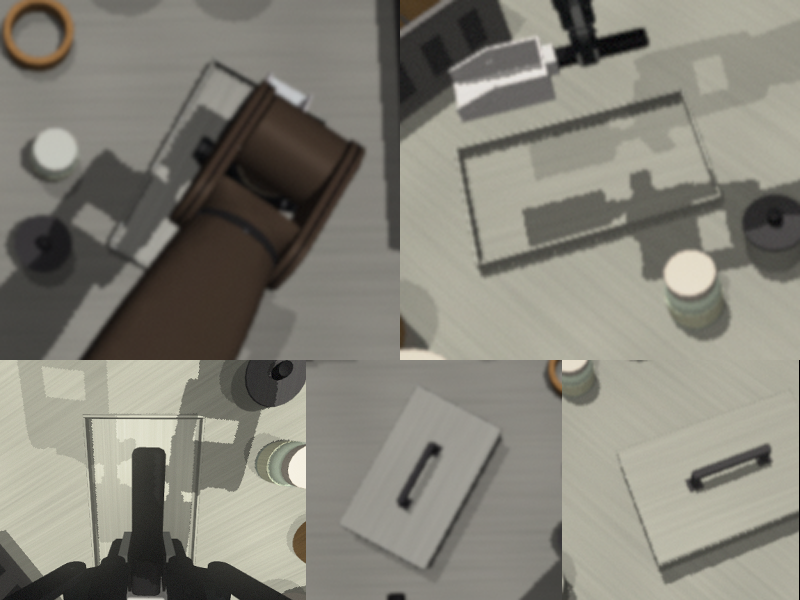

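The scoop is held level. In the wrist tile, the tray's near corners are at (85,416) and (203,418), and the handle end is at (148,450), inside the walls. The lid sits undisturbed on the pan.

```bash
python3 - <<'E'
from h import *
w=load('w6');t=load('t6');s=load('s6')
W=lambda x,y:(60+x*440/306,(y-360)*345/240)
S=lambda x,y:(90+(x-400)/2,100+y/2); T=lambda x,y:(270+x/2,100+y/2)
for z in(0,.025):
  a,b=[px2w(w,*W(*p),z)[:2] for p in((85,416),(203,418))]; d=b-a
  print(z,a.round(3),b.round(3),np.linalg.norm(d).round(4),np.degrees(np.arctan2(d[1],d[0]))-90)
  P=np.array([px2w(s,*S(*p),z)[:2] for p in((459,150),(683,94),(719,200),(482,271))]); print(P.round(3).tolist(),P.mean(0).round(4))
e=w2px(w,[0,0,0]);print('end at z.19',px2w(w,*W(148,450),.19).round(3),px2w(w,*W(148,450),.225).round(3))
# bar in tiles
BT=lambda x,y:(120+(x-306)*160/256,110+(y-360)*150/240); BS=lambda x,y:(230+(x-562)*158/237,240+(y-360)*160/240)
for nm,p,q in(('bar+',(434,447),(695,482)),('bar-',(405,500),(766,452))):
  print(nm,[px2w(t,*BT(*p),z).round(4)[:2] for z in(.111,.083)],[px2w(s,*BS(*q),z).round(4)[:2] for z in(.111,.083)])
E
```

```text
0 [ 0.341 -0.251] [ 0.437 -0.093] 0.1852 -31.387024170047347
[[0.594, -0.414], [0.339, -0.257], [0.432, -0.106], [0.689, -0.253]] [ 0.5137 -0.2575]
0.025 [ 0.346 -0.247] [ 0.436 -0.1  ] 0.1727 -31.387024170047347
[[0.6, -0.394], [0.353, -0.241], [0.443, -0.094], [0.694, -0.237]] [ 0.5224 -0.2413]
end at z.19 [ 0.431 -0.191  0.19 ] [ 0.43  -0.191  0.225]
bar+ [array([0.5829, 0.2196]), array([0.5884, 0.2241])] [array([0.5966, 0.2338]), array([0.5883, 0.2295])]
bar- [array([0.4983, 0.2653]), array([0.502 , 0.2709])] [array([0.5058, 0.279 ]), array([0.4945, 0.2762])]
```

Call:
{"method": "move_arm", "body": {
  "plan": [0, 0, -10, 0, 0, 0, 10, 0, 0, -20, 0, 0, 0, 10, 0, 0, -25, 0, 0, 0, 10, 0, 0, -25, 0, 0, 0, 10, 0, 0, -25, 0, 0, 0, 10, 0, 0, -20, 0, 0, 0, 10, 0, 0, -15, 0, 0, 0, 10, 0, 0, -8, 0, 0, 0, 10, 0, 0, 0, 0, 0, 0, 10]
}}

```text
time: 10.75
eef_pos: [0.4847, -0.2268, 0.0477]
tcp_rot: [0.263, 0.965, 0.0, -0.001]
contact_force: [0.7, 1.0, -2.3]
opening: 0.206
finger_force: 90.0
```

Call:
{"method": "move_arm", "body": {
  "plan": [0, 0, -3, 0, 0, 0, 10, 0, 0, -3, 0, 0, 0, 10, 0, 0, -3, 0, 0, 0, 10, 0, 0, -3, 0, 0, 0, 10]
}}

```text
time: 11.15
eef_pos: [0.4856, -0.2277, 0.0372]
tcp_rot: [0.264, 0.965, -0.0, 0.0]
contact_force: [0.4, 0.4, -1.3]
opening: 0.207
finger_force: 90.0
```

Call:
{"method": "move_arm", "body": {
  "plan": [0, 0, -2, 0, 0, 0, 10, 0, 0, -2, 0, 0, 0, 10, 0, 0, -2, 0, 0, 0, 10]
}}

```text
time: 11.45
eef_pos: [0.4854, -0.2275, 0.0308]
tcp_rot: [0.264, 0.965, -0.0, 0.0]
contact_force: [-0.1, -0.2, -1.9]
opening: 0.201
finger_force: 90.0
```

Call:
{"method": "move_arm", "body": {
  "plan": [0, 0, -2, 0, 0, 0, 10, 0, 0, -2, 0, 0, 0, 10]
}}

```text
time: 11.65
eef_pos: [0.4854, -0.2275, 0.0268]
tcp_rot: [0.264, 0.965, -0.0, 0.0]
contact_force: [-0.2, 0.1, -2.2]
opening: 0.21
finger_force: 90.0
```

Call:
{"method": "move_arm", "body": {
  "plan": [0, 0, -2, 0, 0, 0, 10, 0, 0, -2, 0, 0, 0, 10]
}}

```text
time: 11.85
eef_pos: [0.4854, -0.2275, 0.0228]
tcp_rot: [0.264, 0.965, -0.0, 0.0]
contact_force: [-0.2, 0.9, -1.2]
opening: 0.205
finger_force: 90.0
```

Call:
{"method": "move_arm", "body": {
  "plan": [0, 0, -2, 0, 0, 0, 10, 0, 0, 0, 0, 0, 0, 10]
}}

```text
time: 12.05
eef_pos: [0.4851, -0.2273, 0.0206]
tcp_rot: [0.264, 0.965, 0.0, -0.0]
contact_force: [-0.0, 0.7, -1.8]
opening: 0.209
finger_force: 90.0
```

Call:
{"method": "move_arm", "body": {
  "plan": [0, 0, -2, 0, 0, 0, 10, 0, 0, -2, 0, 0, 0, 10]
}}

```text
time: 12.25
eef_pos: [0.4855, -0.2276, 0.0169]
tcp_rot: [0.264, 0.965, -0.0, 0.0]
contact_force: [-0.5, -0.2, -1.3]
opening: 0.206
finger_force: 90.0
```

Call:
{"method": "move_arm", "body": {
  "plan": [0, 0, -2, 0, 0, 0, 10, 0, 0, -2, 0, 0, 0, 10]
}}

```text
time: 12.45
eef_pos: [0.4853, -0.2275, 0.0127]
tcp_rot: [0.264, 0.965, -0.0, -0.0]
contact_force: [-0.3, 0.4, -1.5]
opening: 0.202
finger_force: 90.0
```

Call:
{"method": "move_arm", "body": {
  "plan": [0, 0, -2, 0, 0, 0, 10, 0, 0, 0, 0, 0, 0, 10]
}}

```text
time: 12.65
eef_pos: [0.4851, -0.2273, 0.0105]
tcp_rot: [0.264, 0.965, 0.0, -0.0]
contact_force: [-0.6, 0.0, -1.2]
opening: 0.204
finger_force: 90.0
```

```bash
python3 - <<'E'
from h import *
from plant import ctrl
s=ctrl.get_state(); print(s['eef_pos'],s['contact_force'],s['wrist_torque'])
w=snap('wrist','w7'); c=snap('scene','s7'); a=load('s6')
# tip rows: fingers
g=w['color'].mean(2); print([int(x) for x in g[225:262:3,236]],[int(x) for x in g[225:262:3,300]])
E
```

```text
[ 0.48509485 -0.2273089   0.01052508] [-0.58738499  0.0447342  -1.21973961] [ 0.05360875  0.08810686 -0.00663208]
[107, 107, 104, 107, 105, 107, 106, 119, 190, 186, 147, 93, 95] [102, 103, 143, 143, 143, 139, 143, 124, 88, 91, 91, 90, 90]
```

Call:
{"method": "move_arm", "body": {
  "plan": [0, 0, -2, 0, 0, 0, 10, 0, 0, -2, 0, 0, 0, 10]
}}

```text
time: 12.95
eef_pos: [0.4855, -0.2275, 0.0069]
tcp_rot: [0.264, 0.965, -0.0, 0.0]
contact_force: [-0.3, -0.7, -1.5]
opening: 0.206
finger_force: 90.0
```

Call:
{"method": "move_arm", "body": {
  "plan": [0, 0, -2, 0, 0, 0, 10, 0, 0, -2, 0, 0, 0, 10]
}}

```text
time: 13.15
eef_pos: [0.4853, -0.2274, 0.0027]
tcp_rot: [0.264, 0.965, 0.0, -0.0]
contact_force: [-0.6, 0.0, -0.6]
opening: 0.209
finger_force: 90.0
```

Call:
{"method": "move_arm", "body": {
  "plan": [0, 0, -1.5, 0, 0, 0, 10, 0, 0, 0, 0, 0, 0, 10]
}}

```text
time: 13.35
eef_pos: [0.4851, -0.2273, 0.0011]
tcp_rot: [0.264, 0.965, 0.0, -0.0]
contact_force: [-0.0, 0.1, -1.6]
opening: 0.208
finger_force: 90.0
```

Call:
{"method": "move_arm", "body": {
  "plan": [0, 0, -1.5, 0, 0, 0, 10, 0, 0, 0, 0, 0, 0, 10]
}}

```text
time: 13.55
eef_pos: [0.4853, -0.2274, -0.0002]
tcp_rot: [0.264, 0.965, 0.0, -0.0]
contact_force: [0.2, 0.5, -2.4]
opening: 0.209
finger_force: 90.0
```

Call:
{"method": "move_arm", "body": {
  "plan": [0, 0, -1.5, 0, 0, 0, 10, 0, 0, 0, 0, 0, 0, 10]
}}

```text
time: 13.75
eef_pos: [0.4852, -0.2274, -0.0017]
tcp_rot: [0.264, 0.965, 0.0, -0.0]
contact_force: [0.2, 1.0, -0.9]
opening: 0.207
finger_force: 90.0
```

Call:
{"method": "move_arm", "body": {
  "plan": [0, 0, -1.5, 0, 0, 0, 10, 0, 0, 0, 0, 0, 0, 10]
}}

```text
time: 13.95
eef_pos: [0.4856, -0.2276, -0.0026]
tcp_rot: [0.264, 0.965, -0.0, 0.0]
contact_force: [-1.1, 0.1, 1.5]
opening: 0.209
finger_force: 90.4
```

The floor contact came at −0.0026, as predicted from the lid height, so the real fingertips sit about 28 mm behind the reported TCP. I release.

Call:
{"method": "move_arm", "body": {
  "plan": [0, 0, -0.8, 0, 0, 0, 10, 0, 0, 0, 0, 0, 0, 10, 0, 0, 0, 0, 0, 0, 19, 0, 0, 0, 0, 0, 0, 25, 0, 0, 0, 0, 0, 0, 40, 0, 0, 0, 0, 0, 0, 50, 0, 0, 0, 0, 0, 0, 50]
}}

```text
time: 14.65
eef_pos: [0.4853, -0.2275, -0.0041]
tcp_rot: [0.264, 0.965, 0.0, -0.0]
contact_force: [-0.1, 0.3, 0.8]
opening: 0.585
finger_force: 0.0
```

Call:
{"method": "move_arm", "body": {
  "plan": [0, 0, 10, 0, 0, 0, 55, 0, 0, 20, 0, 0, 0, 55, 0, 0, 30, 0, 0, 0, 55, 0, 0, 40, 0, 0, 0, 55, 0, 0, 40, 0, 0, 0, 55, 0, 0, 40, 0, 0, 0, 55, 0, 0, 20, 0, 0, 0, 55, 0, 0, 0, 0, 0, 0, 55]
}}

```text
time: 15.45
eef_pos: [0.4875, -0.229, 0.2014]
tcp_rot: [0.264, 0.965, -0.002, 0.005]
contact_force: [-0.2, -0.1, -0.6]
opening: 0.643
finger_force: 0.0
```

```bash
python3 - <<'E'
from h import *
w=snap('wrist','w8'); s=snap('scene','s8'); s6=load('s6'); s0=load('scene0')
# dark (handle) and bright (bowl) blobs inside tray zone in wrist view
g=w['color'].astype(int).mean(2)
for nm,m in(('dark',g<45),('bright',g>215)):
  n,l,st,ce=cv2.connectedComponentsWithStats(m.astype(np.uint8)); 
  for i in range(1,n):
    if st[i,4]>250: print(nm,st[i],ce[i].round(0), px2w(w,*ce[i],.034).round(3))
g=s['color'].astype(int).mean(2)
for nm,m in(('Sdark',g<40),('Sbright',g>205)):
  n,l,st,ce=cv2.connectedComponentsWithStats(m.astype(np.uint8)); 
  for i in range(1,n):
    if st[i,4]>80 and 90<ce[i][0]<300 and 100<ce[i][1]<260: print(nm,st[i],ce[i].round(0), px2w(s,*ce[i],.03).round(3))
# jar/pot/tape unchanged: diff of scene patches
for n,(x,y) in dict(jar=(236,245),pot=(277,215),tape=(187,307)).items():
  print(n,np.abs(s['color'][y-20:y+20,x-20:x+20].astype(int)-s0['color'][y-20:y+20,x-20:x+20]).mean())
E
```

```text
dark [ 412    0   70   62 2866] [441.  25.] [ 0.437 -0.01   0.034]
dark [    0   264   560   156 55837] [255. 361.] [ 0.678 -0.364  0.034]
bright [ 246  224   45   62 1300] [269. 252.] [ 0.556 -0.269  0.034]
Sdark [119 104  15  21 186] [126. 114.] [ 0.459 -0.538  0.03 ]
Sdark [100 117  16  21 191] [108. 127.] [ 0.521 -0.538  0.03 ]
Sdark [186 171  37  16 237] [204. 178.] [ 0.472 -0.222  0.03 ]
Sdark [272 202  10  12  81] [277. 207.] [ 0.419 -0.028  0.03 ]
Sbright [142 178  42  27 263] [161. 193.] [ 0.571 -0.27   0.03 ]
Sbright [223 226  24  21 383] [234. 236.] [ 0.54  -0.051  0.03 ]
jar 14.454791666666667
pot 24.178333333333335
tape 6.878333333333333
```

The scoop lies in the tray: handle about (0.472, −0.222), bowl about (0.556, −0.27). Next I go back to a viewing point behind the bar.

Call:
{"method": "move_arm", "body": {
  "plan": [0, 20, 0, 0, 0, 0, 60, 0, 40, 0, 0, 0, 0, 60, 0, 45, 0, 0, 0, 0, 60, 0, 45, 0, 0, 0, 0, 60, 0, 45, 0, 0, 0, 0, 60, 0, 45, 0, 0, 0, 0, 60, 0, 45, 0, 0, 0, 0, 60, 0, 45, 0, 0, 0, 0, 60, 0, 45, 0, 0, 0, 0, 60, 0, 45, 0, 0, 0, 0, 60, 0, 40, 0, 0, 0, 0, 60, 0, 20, 0, 0, 0, 0, 60]
}}

```text
time: 16.75
eef_pos: [0.4832, 0.255, 0.193]
tcp_rot: [0.262, 0.965, -0.001, -0.002]
contact_force: [0.5, 0.8, -0.2]
opening: 0.703
finger_force: 0.0
```

Call:
{"method": "move_arm", "body": {
  "plan": [0, 20, 0, 0, 0, 0, 60, 0, 10, 0, 0, 0, 0, 60, 0, 0, 0, 0, 0, 0, 60, 0, 0, 0, 0, 0, 0, 60, 0, 0, 0, 0, 0, 0, 60]
}}

```text
time: 17.25
eef_pos: [0.4852, 0.2815, 0.1956]
tcp_rot: [0.264, 0.964, -0.0, -0.0]
contact_force: [-0.5, -0.6, 0.1]
opening: 0.707
finger_force: 0.0
```

```bash
cat > bar.py <<'E'
from h import *
from plant import ctrl
import sys
s=ctrl.get_state(); M=R.from_quat(s['tcp_rot']).as_matrix(); print('tcp',s['eef_pos'],'yaw',np.degrees(np.arctan2(M[1,0],M[0,0])))
w=snap('wrist',sys.argv[1]); g=w['color'].astype(int).mean(2)
m=(g<80).astype(np.uint8)
n,l,st,ce=cv2.connectedComponentsWithStats(m)
for i in range(1,n):
  if st[i,4]>150:
    r=cv2.minAreaRect(np.argwhere(l==i)[:,::-1].astype(np.float32)); b=cv2.boxPoints(r)
    W=np.array([px2w(w,*p,.111)[:2] for p in b]); print(st[i],ce[i].round(),'w',W.round(3).tolist(),'ctr',W.mean(0).round(4),'e',np.linalg.norm(W-np.roll(W,1,0),axis=1).round(3))
E
python3 bar.py w9
```

```text
tcp [0.48524475 0.28153826 0.1956019 ] yaw 149.36687759710736
[ 152    0   70   67 2379] [190.  30.] w [[0.313, 0.286], [0.313, 0.31], [0.368, 0.314], [0.368, 0.289]] ctr [0.3407 0.2998] e [0.056 0.024 0.055 0.025]
[ 476    0   57  219 1738] [503. 105.] w [[0.43, 0.484], [0.433, 0.49], [0.607, 0.467], [0.605, 0.46]] ctr [0.5188 0.4751] e [0.176 0.006 0.176 0.008]
[ 212  106  121   63 1607] [277. 125.] w [[0.402, 0.279], [0.431, 0.365], [0.475, 0.354], [0.445, 0.263]] ctr [0.4381 0.3151] e [0.046 0.092 0.045 0.096]
[ 264  198   20  127 1069] [274. 258.] w [[0.477, 0.281], [0.484, 0.294], [0.591, 0.235], [0.583, 0.22]] ctr [0.5339 0.2575] e [0.122 0.015 0.122 0.016]
[    0   233   560   187 60906] [266. 351.] w [[0.389, 0.071], [0.632, 0.482], [0.825, 0.419], [0.539, -0.067]] ctr [0.5959 0.2263] e [0.204 0.477 0.203 0.564]
```

The bar axis yaw is about −29.4°. From the clean +x end, the bar's middle is (0.5395, 0.2555), matching the earlier wrist reading. Allowing for the tip offset, the grasp TCP z is about 0.056.

Call:
{"method": "move_arm", "body": {
  "plan": [18, -8.7, 0, 0, 0, 0.6, 60, 18, -8.7, 0, 0, 0, 0, 60, 18, -8.7, 0, 0, 0, 0, 60, 0, 0, -15, 0, 0, 0, 60, 0, 0, -30, 0, 0, 0, 60, 0, 0, -30, 0, 0, 0, 60, 0, 0, -25, 0, 0, 0, 60, 0, 0, -10, 0, 0, 0, 60, 0, 0, 0, 0, 0, 0, 60, 0, 0, 0, 0, 0, 0, 60],
  "newtons": 100
}}

```text
time: 18.3
eef_pos: [0.5399, 0.2566, 0.0869]
tcp_rot: [0.259, 0.966, 0.0, 0.0]
contact_force: [-0.7, 0.9, 0.1]
opening: 0.704
finger_force: 0.0
```

Call:
{"method": "move_arm", "body": {
  "plan": [0, 0, -7, 0, 0, 0, 55, 0, 0, -7, 0, 0, 0, 55, 0, 0, -7, 0, 0, 0, 55, 0, 0, -7, 0, 0, 0, 55, 0, 0, 0, 0, 0, 0, 55, 0, 0, 0, 0, 0, 0, 55]
}}

```text
time: 18.9
eef_pos: [0.5391, 0.2563, 0.0577]
tcp_rot: [0.259, 0.966, -0.0, -0.0]
contact_force: [0.3, 0.1, 0.3]
opening: 0.64
finger_force: 0.0
```

Call:
{"method": "move_arm", "body": {
  "plan": [0, 0, 0, 0, 0, 0, 40, 0, 0, 0, 0, 0, 0, 25, 0, 0, 0, 0, 0, 0, 15, 0, 0, 0, 0, 0, 0, 4, 0, 0, 0, 0, 0, 0, 4, 0, 0, 0, 0, 0, 0, 4, 0, 0, 0, 0, 0, 0, 4]
}}

```text
time: 19.6
eef_pos: [0.5395, 0.2563, 0.0587]
tcp_rot: [0.258, 0.966, -0.0, 0.0]
contact_force: [-2.3, -2.4, 4.5]
opening: 0.115
finger_force: 98.4
```

```bash
python3 - <<'E'
from plant import ctrl
s=ctrl.get_state(); print({k:s[k] for k in('eef_pos','opening','finger_force','contact_force','wrist_torque')})
E
```

```text
{'eef_pos': array([0.53954664, 0.25626947, 0.05870828]), 'opening': 0.11471676113961482, 'finger_force': 98.38738203048706, 'contact_force': array([-2.28929146, -2.4146328 ,  4.47735709]), 'wrist_torque': array([-0.39689975,  0.30927417,  0.04830824])}
```

The bar is gripped: about 10 mm reading for the 12 mm bar, with the same small bias as the scoop handle. I lift slowly.

Call:
{"method": "move_arm", "body": {
  "plan": [0, 0, 3, 0, 0, 0, 4, 0, 0, 5, 0, 0, 0, 4, 0, 0, 5, 0, 0, 0, 4, 0, 0, 0, 0, 0, 0, 4, 0, 0, 0, 0, 0, 0, 4]
}}

```text
time: 20.1
eef_pos: [0.5393, 0.2565, 0.071]
tcp_rot: [0.259, 0.966, 0.0, -0.0]
contact_force: [-0.1, 0.1, -4.0]
opening: 0.116
finger_force: 97.6
```

Call:
{"method": "move_arm", "body": {
  "plan": [0, 0, 5, 0, 0, 0, 4, 0, 0, 10, 0, 0, 0, 4, 0, 0, 12, 0, 0, 0, 4, 0, 0, 12, 0, 0, 0, 4, 0, 0, 12, 0, 0, 0, 4, 0, 0, 12, 0, 0, 0, 4, 0, 0, 12, 0, 0, 0, 4, 0, 0, 7, 0, 0, 0, 4, 0, 0, 4, 0, 0, 0, 4, 0, 0, 0, 0, 0, 0, 4, 0, 0, 0, 0, 0, 0, 4, 0, 0, 0, 0, 0, 0, 4]
}}

```text
time: 21.3
eef_pos: [0.5388, 0.2563, 0.1562]
tcp_rot: [0.259, 0.966, -0.0, -0.001]
contact_force: [0.5, 0.8, -4.1]
opening: 0.12
finger_force: 97.7
```

```bash
python3 - <<'E'
from h import *
from plant import ctrl
s=ctrl.get_state(); print({k:s[k] for k in('time','eef_pos','tcp_rot','opening','finger_force','contact_force','wrist_torque','dq')})
c=snap('scene','s10'); a=load('s6')
D=(np.abs(c['color'].astype(int)-a['color']).mean(2)>25); print(D[240:400,230:420].mean())
# tray scoop still there
g=c['color'].astype(int).mean(2); m=(g>205).astype(np.uint8); n,l,st,ce=cv2.connectedComponentsWithStats(m)
for i in range(1,n):
  if st[i,4]>80: print(st[i],ce[i].round())
# lid outline: wrist view: edge line of lid -x side
w=snap('wrist','w10'); gg=w['color'].mean(2); print([int(x) for x in gg[0:240:8,300]])
E
```

```text
{'time': 21.3, 'eef_pos': array([0.53879235, 0.25627841, 0.15617404]), 'tcp_rot': array([ 2.58577084e-01,  9.65990238e-01, -4.41392194e-04, -7.46475551e-04]), 'opening': 0.11960460799093074, 'finger_force': 97.67675399780273, 'contact_force': array([ 0.54466214,  0.8418848 , -4.11029352]), 'wrist_torque': array([-0.01771417,  0.06877119, -0.01564508]), 'dq': array([ 0.00065744,  0.00036976, -0.00128149, -0.00014864, -0.00111809,
        0.00059542])}
0.35904605263157896
[141 178  43  27 279] [161. 193.]
[223 226  24  21 406] [234. 236.]
[  16  229   63   57 2695] [ 47. 257.]
[  55  276   68   63 3259] [ 88. 307.]
[128, 128, 127, 125, 129, 126, 128, 128, 125, 123, 127, 125, 123, 123, 122, 124, 124, 123, 125, 201, 200, 122, 118, 122, 98, 94, 95, 96, 95, 93]
```

```bash
python3 - <<'E'
from h import *
w=load('w10'); g=cv2.GaussianBlur(w['color'].mean(2).astype(np.float32),(0,0),1.2)
c=np.array([.5393,.256,.1665]); a=np.radians(-29.6);u=np.array([np.cos(a),np.sin(a),0]);n=np.array([-u[1],u[0],0])
for q in(-.07,-.05,.05,.07):
  for tilt in(0,.05): print(q,tilt,w2px(w,c-u*.1315+n*q+[0,0,tilt*.1315]).round(1))
for x in range(170,400,25):
  d=np.abs(np.diff(g[:240,x])); r=np.argsort(d)[::-1][:4]; print(x,sorted(r.tolist()),d[r].round(0))
E
```

```text
-0.07 0 [106.2 -25.9]
-0.07 0.05 [ 98.2 -33.1]
-0.05 0 [151.9 -25.7]
-0.05 0.05 [146.2 -32.8]
0.05 0 [378.8 -27.5]
0.05 0.05 [384.  -34.7]
0.07 0 [424.7 -28.4]
0.07 0.05 [432.1 -35.8]
170 [108, 109, 156, 157] [21. 21. 19. 15.]
195 [184, 185, 186, 187] [13. 12. 11. 10.]
220 [208, 209, 212, 213] [9. 7. 6. 6.]
245 [91, 92, 93, 94] [5. 4. 4. 4.]
270 [143, 144, 145, 146] [18. 17. 12. 10.]
295 [150, 151, 153, 154] [9. 9. 8. 7.]
320 [128, 129, 159, 160] [20. 20. 19. 18.]
345 [99, 100, 101, 155] [21. 17. 16. 15.]
370 [126, 127, 128, 129] [21. 21. 14. 13.]
395 [2, 3, 4, 5] [10. 10.  9.  9.]
```

The lid hangs still: about 4.1 N, wrist moment under 0.1 N m, 97 mm up and centred. The scoop is unmoved in the tray. I hand in.

```bash
python3 -c "
from plant import order; print(order.sign_off())"
```

```text
the job is handed in; nothing more can be done
None
```

I handed in the job with the scoop released on the tray floor and the lid held still about 97 mm above the pan; its levelness I judged from the small wrist moment and steady grip, not from a picture, and no verdict came back.

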